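# Post a canister through the dust flap of a powder box

### The arm

A 7-joint arm with a two-finger parallel gripper is mounted at the origin on the work surface. World frame = base frame: x ahead of the robot, y to its left, z up, the work surface at z = 0. Lengths are in m, angles in rad, forces in N, time in s.
With the tool pointing down it reaches from about 0.4 to 0.875 m from the base axis. Payload 6.5 kg.
Tool frame: the origin (TCP) lies on the centre line of the jaws, within the pads' length; the fingertips stand 8 mm ahead of it and the grasp point (between the pads) lies 11 mm behind it; z points along the fingers, y is the direction in which the jaws open and shut (so a half turn about z gives the same grasp; the last joint's range is limited). The gripper opens to 85 mm and grips with 20 to 120 N. Pads are 22 mm wide; open, the fingers measure 114 mm over their backs; the gripper's body (76 mm by 85 mm) begins 54 mm behind the grasp point. The pads swing forward as they close: fully open they stand 13 mm farther back than shut.
Start: joints at [1.12, 0.536, -0.004, 1.538, 0.003, 1.067, -0.071], TCP at [0.244, -0.602, 0.239] pointing down, gripper open.
Joint ranges: [-2.7, 2.7], [-0.37, 2.16], [-1.27, 1.26], [0.24, 2.4], [-1.31, 4.45], [0.19, 1.91], [-2.76, 2.76]. Speed limits (rad/s): [2.39, 2.39, 3.14, 3.14, 3.14, 3.14, 3.14].

### API

Orientations are given as a rotation vector (axis times angle).
In Python, from bench import robot, optics gives the robot as it stands.
- The arm moves only by the tool carry_out, never from a script. Its arguments are lists of equal length, an entry for each row: "travel": the shift along the tool's x, y, z each as a share of 25 cm, from -1 to 1, a list of three; "dr": the turn, a rotation vector about the tool's x, y, z each as a share of 30 degrees, from -1 to 1, a list of three. In form: {"travel": [[x, y, z], ...], "dr": [[rx, ry, rz], ...]}. A call has 1 to 5 rows; each row is the pose to reach, as a shift and turn from the pose commanded when the call began, along the tool's axes at that moment; what a row does not reach only later rows make up. A row lasts 1/8 s, in which the tool goes at most 62.5 mm and 10.7 degrees, less where a joint would pass 70% of its speed; a pose out of reach is approached as far as the arm can. A call with a number of a shift or a turn outside -1 to 1 is refused whole. A call with a gripper value outside its range is refused whole. "jaw" is the gripper's target within -1 to 1 (fully open at 1, half-way at 0, shut at -1), set as the call begins (left out, the last holds). The fingers move at their own pace and stop on an object; "squeeze" is the grip in N (left out, the last holds). Time passes only in rows, so rows that repeat a pose let the fingers close. It gives the time, the measured TCP pose, the force and the opening at its end, in the units of the state.
- robot.observe(): the state, without advancing time (a new reading comes with each control period).
- optics.snapshot(name): name is "scene" or "top"; returns the picture (384x512x3 uint8, red, green, blue); there is no depth.
- optics.camera_model(name): a dict with "mtx" (3x3 intrinsics, pixels), "dist_coeffs" ([k1, k2, p1, p2, k3] as OpenCV has them; the pictures are not rectified), "cam_to_world" (4x4, takes a point from camera to world coordinates). Camera axes: x right, y up, looking along -z (the intrinsics and any distortion apply to the point x, -y, -z); pixel columns grow to the right and rows downward; lengths in m; the calibration is good to about 2 mm. A picture is of the moment at which its call begins. camera_model takes no time and is no camera call.
- robot.finish_job(): hands the job in, once; it reports no verdict.
The state is a dict: "t": time; "qpos": joint angles; "joint_velocities": joint speeds; "joint_torque": joint torques, N m; "tool_pos": TCP position; "tcp_rot": TCP orientation; "ft_force": force on the tool from outside, world axes, zero at the start; "torque": the same for the moment, N m; "width": finger opening in m.
Only numpy, scipy, OpenCV 4.12 (cv2) and the standard library are available. Lean on these libraries where they do the work, as an engineer would, in place of code of your own. Each camera call takes 0.05 s, during which the arm holds its last target. There are 200 camera calls.

### The job

Pick up the tall white canister with the green cap that stands on the bench and post it foot first down the sloping chute of the white powder-containment box, through the blue two-leaf spring flap, and push it right on in until the flap has swung shut behind it. Leave the other things on the bench where they stand, and finish clear of the box.

Things in the scene. Friction and masses are not known exactly. Their poses are not given: they have to be found in the camera images.
- canister_mid (a point): Centre (half-way up) of the canister to post: a rigid white cylinder with a paper label band and a green cap of the same diameter; 44 mm diameter, 110 mm tall overall (the cap is the top 25 mm), edges rounded 3 mm, about 0.2 kg, standing upright on the bench. z axis points from foot to cap; foot 55 mm below, top of the cap 55 mm above this point.
- canister: The green-capped canister's own frame: origin at the centre of its underside (its foot).
- canister_top (a point): Centre of the top of the green cap of the canister.
- port: Infeed mouth of the box, an opening 54 mm (x) by 58 mm (y) in a flat sloping grey face, 78 by 148 mm, 6 mm thick. Origin: centre of the opening, in the outer face. z axis points straight out of the mouth, up and towards the robot, 40 degrees from vertical; x up the slope; y level, across. Nothing stands out of the face. Fingers gripping the canister do not fit in; closed fingers do.
- channel_end (a point): Centre of the lower end of the straight steel channel behind the mouth, 100 mm in along the mouth's -z axis. Its inside size is that of the mouth: floor 27 mm to the -x side of the mouth's axis, walls 29 mm to either side, open on top. Beyond this end a canister drops into the box, whose floor is about 170 mm below the mouth centre.
- flap_left (a joint): Angle of the left (+y) leaf of the blue two-leaf spring flap that fills the mouth just inside the face. Each leaf is 51 mm (x) by 27 mm (y), 3 mm thick, hinged along its side edge of the mouth, 28 mm from the centre; the leaves meet in the middle and swing inward only. 0 rad = shut, 1.45 = wide open along the channel wall. A spring (0.04 N m shut, 0.08 wide open) pulls it shut: 1.5 N at its free edge starts it.
- flap_right (a joint): Same for the right (-y) leaf. The two leaves pinch a half-posted canister, which may stay there when let go. They clear the cap only when the top of the cap is about 27 mm inside the mouth, which takes a push of a few newtons with closed fingertips; the canister then slides on down by itself, and the leaves snap shut once the fingers are out.
- hood: The white powder-containment box with clear top and back, fixed to the bench, 295 mm deep (x), 146 mm wide (y), 200 mm tall. Origin on the bench; walls at x = -105 and +190 mm, y = +-73 mm from it. x axis points away from its front, the chute side, which faces the robot. The mouth centre is at x = -70 mm, y = 0, z = 177 mm.
- red_canister: Bystander: same canister with a red cap, 44 mm diameter, 110 mm tall, origin at its foot. Leave it alone.
- amber: Bystander: amber canister with a black cap, 44 mm diameter, 110 mm tall, origin at its foot. Leave it alone.
- jar: Bystander: squat white jar with a green lid, 70 mm diameter, 60 mm tall, origin at its foot.
- beaker: Bystander: glass beaker, 90 mm diameter, 120 mm tall, origin at its foot.
- spatula: Bystander: white spatula 180 mm long lying flat on the bench, about 20 mm high.
Not all that is in view belongs to the job. Leave any pink or purple look-alike of the canister alone.

How it is judged:
By the outcome, as a careful person would: the job done as asked, in the order asked, and still so for the second after the job is handed in, with the robot touching nothing.
It also fails if it takes over 43 s, if anything falls off the work surface, if the arm or the gripper's body presses on something with over 40 N, if the wrist force passes 120 N, or if a joint passes its speed limit or range.

## Working session

There is one attempt and no reset: what is moved stays moved. The work goes in short steps, Python scripts to look and compute and a tool call to move; the robot and the scene stay as the last step left them, time stands still between calls to the robot, and variables do not carry over. Pictures are saved under pics/ and viewed, about 8 in all and at most 12, crops included, and the job is handed in when it is done.

Besides the shell and the picture viewer there is one more tool, called after "Emit:" as name(argument=value, ...) on one line, values as JSON. carry_out: Moves the arm, as the interface text tells. Shift numbers are shares of 25 cm and turn numbers shares of 30 degrees, none past 1 either way. Its arguments: {"type":"object","properties":{"travel":{"type":"array","items":{"type":"array","items":{"type":"number","minimum":-1,"maximum":1}}},"dr":{"type":"array","items":{"type":"array","items":{"type":"number","minimum":-1,"maximum":1}}},"jaw":{"type":"number"},"squeeze":{"type":"number"}},"required":["travel","dr"]}

```bash
mkdir -p pics; ls; python3 - <<'E'
from bench import robot, optics
import cv2, numpy as np
np.set_printoptions(precision=4,suppress=True)
print(robot.observe())
for n in("scene","top"):
    im=optics.snapshot(n); cv2.imwrite(f"pics/{n}0.png",im[:,:,::-1]); m=optics.camera_model(n)
    for k in m: print(n,k,np.array(m[k]).tolist())
a=cv2.imread("pics/scene0.png");b=cv2.imread("pics/top0.png")
E
```

```text
pics
{'t': 0.0, 'qpos': array([ 1.1198,  0.5372, -0.0044,  1.5389,  0.0026,  1.0673, -0.0713]), 'joint_velocities': array([-0.0011, -0.0006, -0.0003, -0.0005,  0.0003, -0.0002, -0.0002]), 'joint_torque': array([  0.0004, -58.3404,   1.0492, -25.9108,   0.0125,   0.0096,
         0.0001]), 'tool_pos': array([ 0.2437, -0.6019,  0.2384]), 'tcp_rot': array([-3.082 , -0.6004,  0.0008]), 'ft_force': array([-0.2691, -0.3739,  0.3149]), 'torque': array([ 0.0158, -0.0233,  0.0274]), 'width': 0.08549574200122216}
scene mtx [[392.4699244569853, 0.0, 253.90361611867115], [0.0, 392.4699244569853, 188.52043920158408], [0.0, 0.0, 1.0]]
scene dist_coeffs [-0.06829552114009042, 0.0, 0.0, 0.0, 0.0]
scene cam_to_world [[0.15286177051486546, -0.8450573617473273, 0.5123585994903445, 0.933307320099489], [0.9882003079334908, 0.12563598649101157, -0.08761135941522805, 0.040965680455616355], [0.009665946162406885, 0.5197053533061565, 0.85429088443557, 0.7543487138169158], [0.0, 0.0, 0.0, 1.0]]
top mtx [[478.79639330244606, 0.0, 249.1633867716864], [0.0, 478.79639330244606, 199.09093934384737], [0.0, 0.0, 1.0]]
top dist_coeffs [-0.147270184160731, 0.0, 0.0, 0.0, 0.0]
top cam_to_world [[-0.018876908380900108, 0.9986135857182241, -0.04913826155828175, 0.5069290631302626], [-0.9991386587204373, -0.017024708240631844, 0.03784309659167763, 0.10312557465161899], [0.0369540658156147, 0.04981029741240631, 0.9980748124721829, 1.0189979242923943], [0.0, 0.0, 0.0, 1.0]]
```

View pics/scene0.png

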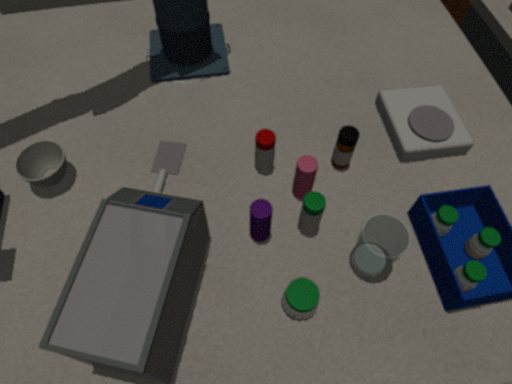

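View pics/top0.png

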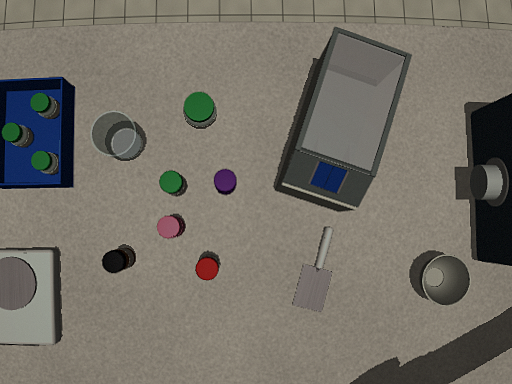

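Green-topped candidates, as (scene) / (top) pixels:
- Lone canister on the bench: (313,205) / (172,182).
- Squat jar: (302,297) / (199,108).
- Three canisters in the blue tray: (446,218), (486,240), (471,273) / (43,104), (15,134), (43,161).

The pink and purple ones, at (172,226) and (225,181) in top, are decoys. I choose the lone tall one on the bench. The box mouth is the blue flap at scene (153,201) / top (329,177).

Next is a close crop of the target and the mouth in both views.

```bash
python3 - <<'E'
import cv2,numpy as np
a=cv2.imread("pics/scene0.png");b=cv2.imread("pics/top0.png")
c=lambda i,x,y:cv2.resize(i[y:y+75,x:x+100],(400,300),interpolation=cv2.INTER_CUBIC)
cv2.imwrite("pics/crop1.png",np.vstack([np.hstack([c(a,265,175),c(a,105,170)]),np.hstack([c(b,130,150),c(b,270,140)])]))
E
```

```text
(no output)
```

View pics/crop1.png

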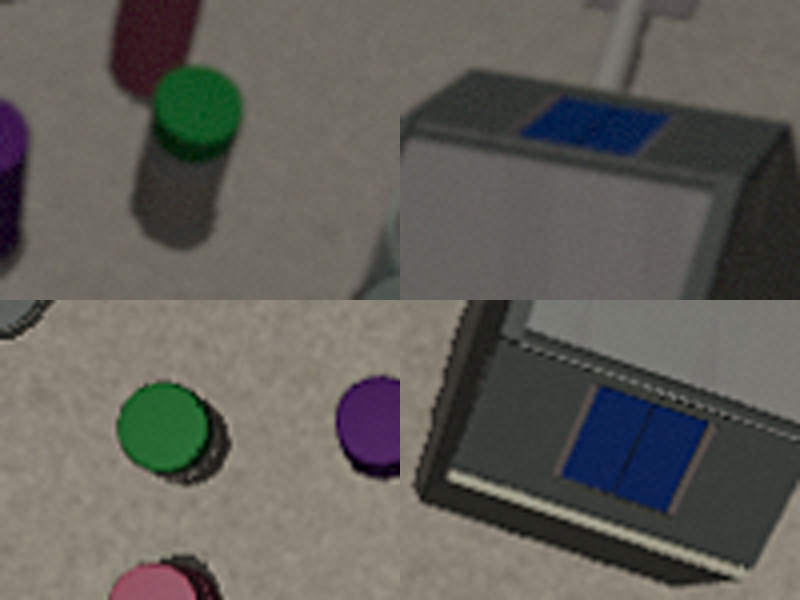

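The crop confirms the target: a tall white body with a green cap, its cap top at about scene (314.4,200.6) / top (170.4,181.4). The blue mouth is clear in both views. Now I'll triangulate both.

```bash
cat > h.py <<'E'
import numpy as np, cv2
from scipy.spatial.transform import Rotation as R
from scipy.optimize import least_squares
from bench import robot, optics
np.set_printoptions(precision=4,suppress=True)
M={n:optics.camera_model(n) for n in("scene","top")}
def proj(n,P):
    m=M[n];T=np.linalg.inv(np.array(m["cam_to_world"]));P=np.atleast_2d(P)
    c=(P@T[:3,:3].T+T[:3,3])*[1,-1,-1]
    return cv2.projectPoints(c,np.zeros(3),np.zeros(3),np.array(m["mtx"]),np.array(m["dist_coeffs"]))[0][:,0]
def tri(s,t):
    f=lambda p:np.r_[proj("scene",p)[0]-s,proj("top",p)[0]-t]
    r=least_squares(f,[.5,0,.1]);return r.x,r.fun
def port(h):  # h=x,y,yaw -> R,t of mouth
    Rh=R.from_euler("z",h[2]).as_matrix();c,s=np.cos(np.radians(40)),np.sin(np.radians(40))
    return Rh@np.array([[c,0,-s],[0,1,0],[s,0,c]]), Rh@[-.07,0,.177]+[h[0],h[1],0]
E
python3 - <<'E'
from h import *
print("cap",*tri([314.4,200.6],[170.4,181.4]))
c=lambda q,x,y,ox,oy:[(a-ox+.5)/4-.5+k for a,ox,k in((q[0],ox,x),(q[1],oy,y))]
# order: near+y, near-y, far-y, far+y
S=np.array([c(q,105,170,400,0) for q in((672,114),(556,96),(520,135),(640,156))])
T=np.array([c(q,270,140,400,300) for q in((557,474),(672,514),(714,424),(594,385))])
P=np.array([tri(s,t)[0] for s,t in zip(S,T)]);print(P,P.mean(0))
L=np.array([[-27,29,0],[-27,-29,0],[27,-29,0],[27,29,0]])/1e3
B=np.array([[.19,.073,.2],[.19,-.073,.2]])
Bt=np.array([[337,29],[411,53]])
def f(h,z=0):
    Rp,tp=port(h);Q=L@Rp.T+tp+[0,0,h[3]]
    b=B@R.from_euler("z",h[2]).as_matrix().T+[h[0],h[1],0]
    return np.r_[(proj("scene",Q)-S).ravel(),(proj("top",Q)-T).ravel(),.5*(proj("top",b)-Bt).ravel()]
r=least_squares(f,[.7,-.05,0,0]);print(r.x,"yawdeg",np.degrees(r.x[2]));print(r.fun.reshape(-1,2));print(port(r.x))
E
```

```text
cap [0.5881 0.2179 0.1061] [ 0.297  -0.0003  0.2913  0.0662]
[[ 0.5762 -0.0399  0.161 ]
 [ 0.5575 -0.0919  0.158 ]
 [ 0.5949 -0.1016  0.1914]
 [ 0.6127 -0.0508  0.1922]] [ 0.5853 -0.071   0.1756]
[ 0.6509 -0.0945 -0.3375 -0.0027] yawdeg -19.338983596130067
[[ 2.8474  0.355 ]
 [ 0.4697 -0.5195]
 [-3.4605  0.216 ]
 [ 0.214   0.8824]
 [-0.9192  0.9046]
 [ 0.2237  0.9549]
 [ 1.0294  0.0451]
 [ 0.0998 -0.7265]
 [-1.0223 -0.7756]
 [-0.4691  0.7482]]
(array([[ 0.7228,  0.3312, -0.6065],
       [-0.2537,  0.9436,  0.2129],
       [ 0.6428,  0.    ,  0.766 ]]), array([ 0.5849, -0.0713,  0.177 ]))
```

```bash
python3 - <<'E'
from h import *
h=[.6509,-.0945,-.3375]
a=cv2.imread("pics/scene0.png");b=cv2.imread("pics/top0.png")
def over(n,i,x,y,w,k):
    j=cv2.resize(i[y:y+w*3//4,x:x+w],None,fx=k,fy=k,interpolation=cv2.INTER_CUBIC)
    Rp,tp=port(h);Rh=R.from_euler("z",h[2]).as_matrix()
    rect=lambda u,v:np.array([[-u,v,0],[-u,-v,0],[u,-v,0],[u,v,0]])
    Q=[rect(.027,.029)@Rp.T+tp,rect(.039,.074)@Rp.T+tp,
       np.array([[.19,.073,.2],[.19,-.073,.2],[-.04,-.073,.2],[-.04,.073,.2]])@Rh.T+[h[0],h[1],0],
       np.array([[-.105,.073,0],[-.105,-.073,0],[-.105,-.073,.15],[-.105,.073,.15]])@Rh.T+[h[0],h[1],0]]
    for q,c in zip(Q,((0,255,255),(0,0,255),(0,255,0),(255,0,255))):
        p=((proj(n,q)-[x,y]+.5)*k-.5).round().astype(int);cv2.polylines(j,[p],True,c,1)
    return j
A=over("scene",a,30,170,200,2);B=over("top",b,240,20,200,2)
A2=over("scene",a,95,175,100,4);B2=over("top",b,270,140,100,4)
cv2.imwrite("pics/ov1.png",np.vstack([np.hstack([A,A2]),np.hstack([B,B2])]))
E
```

```text
(no output)
```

View pics/ov1.png

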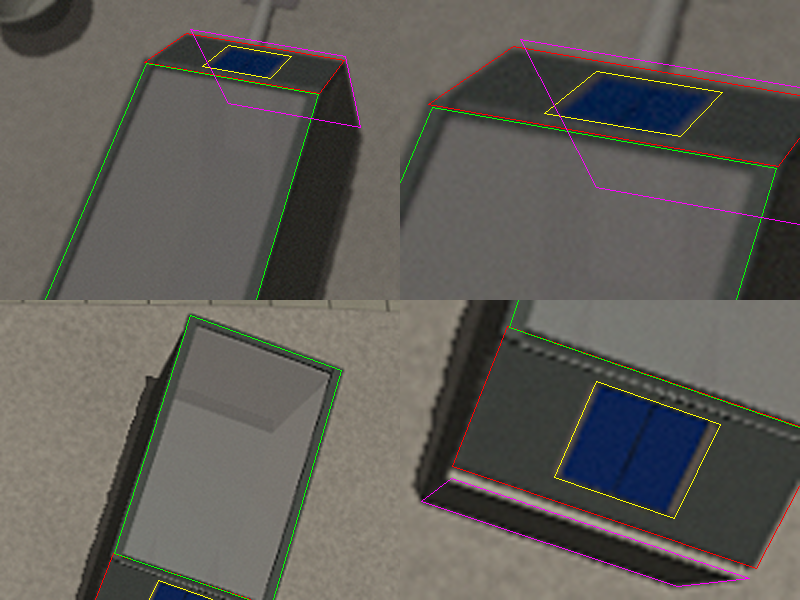

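```bash
cat >> h.py <<'E'
H=[.6509,-.0945,-.3375]
PR,PT=port(H)
yv=PR[:,1]
def toolR(z): z=np.array(z,float);return np.column_stack([np.cross(yv,z),yv,z])
DOWN=toolR([0,0,-1]); IN=toolR(-PR[:,2])
def plan(pos,Rt):
    s=robot.observe();p=np.array(s["tool_pos"]);Rc=R.from_rotvec(s["tcp_rot"]).as_matrix()
    print("t",s["t"],"pos",p,"q",s["qpos"],"F",s["ft_force"],"w",s["width"])
    print("travel",Rc.T@(pos-p)/.25,"dr",R.from_matrix(Rc.T@Rt).as_rotvec()/np.radians(30))
def pp(x,y,z): return PT+PR@[x,y,z]
E
python3 -c "
from h import *
plan([.588,.218,.30],DOWN)"
```

```text
t 0.1 pos [ 0.2438 -0.6019  0.2385] q [ 1.1198  0.5371 -0.0044  1.5388  0.0026  1.0673 -0.0712] F [-0.5269  1.3395 -0.1328] w 0.08513254609851818
travel [ 2.5075 -2.5233 -0.2423] dr [-0.0016 -0.0035 -4.6203]
```

Emit:
carry_out(travel=[[0.25, -0.1, -0.24], [0.4, -0.3, -0.24], [0.55, -0.5, -0.24], [0.7, -0.7, -0.24], [0.85, -0.88, -0.24]], dr=[[0, 0, -0.3], [0, 0, -0.6], [0, 0, -0.9], [0, 0, -1], [0, 0, -1]], jaw=1)

```text
t: 0.72
tool_pos: [0.3538, -0.3319, 0.2991]
tcp_rot: [-2.823, -1.379, 0.0]
ft_force: [2.2, 1.4, -0.2]
width: 0.0854
```

```bash
python3 -c "
from h import *
plan([.588,.218,.30],DOWN)"
```

```text
t 0.725 pos [ 0.3538 -0.3319  0.2991] q [ 0.8654  0.1984 -0.2342  1.8823  0.0524  1.0668 -0.0517] F [ 2.2242  1.3985 -0.2364] w 0.08541076098438344
travel [ 2.311  -0.6129 -0.0036] dr [-0.0002 -0.     -3.6196]
```

Emit:
carry_out(travel=[[0.2, -0.05, 0], [0.4, -0.1, 0], [0.6, -0.15, 0], [0.8, -0.2, 0], [1, -0.25, 0]], dr=[[0, 0, -0.3], [0, 0, -0.6], [0, 0, -0.9], [0, 0, -1], [0, 0, -1]])

```text
t: 1.35
tool_pos: [0.4583, -0.097, 0.2991]
tcp_rot: [-2.37, -2.062, 0.0]
ft_force: [0.4, -0.4, 0.4]
width: 0.0854
```

```bash
python3 -c "
from h import *
plan([.588,.218,.30],DOWN)"
```

```text
t 1.35 pos [ 0.4583 -0.097   0.2991] q [ 0.5478  0.1911 -0.4909  1.9078  0.1026  1.0673 -0.1238] F [ 0.4298 -0.3554  0.3603] w 0.08541889239364832
travel [ 1.3196  0.3397 -0.0039] dr [-0.0006  0.0001 -2.6201]
```

Emit:
carry_out(travel=[[0.2, 0.05, 0], [0.4, 0.1, 0], [0.6, 0.15, 0], [0.8, 0.2, 0], [1, 0.26, 0]], dr=[[0, 0, -0.3], [0, 0, -0.6], [0, 0, -0.9], [0, 0, -1], [0, 0, -1]])

```text
t: 1.98
tool_pos: [0.5574, 0.1414, 0.2989]
tcp_rot: [-1.755, -2.605, 0.001]
ft_force: [0.8, 0.2, 0.2]
width: 0.0856
```

```bash
python3 -c "
from h import *
plan([.588,.218,.30],DOWN)"
```

```text
t 1.975 pos [0.5574 0.1414 0.2989] q [ 0.1615  0.4253 -0.6523  1.6465  0.2762  1.1646 -0.1732] F [0.8005 0.1804 0.1554] w 0.08562010023706981
travel [ 0.2382  0.2286 -0.0047] dr [-0.0014 -0.0003 -1.6203]
```

Emit:
carry_out(travel=[[0.12, 0.12, 0], [0.24, 0.23, 0], [0.24, 0.23, 0], [0.24, 0.23, 0]], dr=[[0, 0, -0.3], [0, 0, -0.6], [0, 0, -0.9], [0, 0, -1]])

```text
t: 2.48
tool_pos: [0.5876, 0.2179, 0.2984]
tcp_rot: [-1.015, -2.972, 0.001]
ft_force: [-1.1, -0.8, 0.2]
width: 0.0857
```

Emit:
carry_out(travel=[[0, 0, 0.1], [0, 0, 0.2], [0, 0, 0.3]], dr=[[0, 0, -0.3], [0, 0, -0.62], [0, 0, -0.62]])

```text
t: 2.85
tool_pos: [0.5876, 0.217, 0.2229]
tcp_rot: [-0.525, -3.096, 0.0]
ft_force: [0.2, -0.1, 0.2]
width: 0.0855
```

```bash
python3 - <<'E'
from h import *
plan([.588,.218,.084],DOWN)
a=optics.snapshot("scene")[:,:,::-1];b=optics.snapshot("top")[:,:,::-1]
c=lambda i,x,y:cv2.resize(i[y:y+150,x:x+100],(400,600),interpolation=cv2.INTER_CUBIC)
cv2.imwrite("pics/g1.png",np.hstack([c(a,265,110),c(b,130,110)]))
E
```

```text
t 2.85 pos [0.5876 0.217  0.2229] q [ 0.1046  0.6421 -0.7875  1.5849  0.4897  1.1229  0.4346] F [ 0.174  -0.0802  0.1873] w 0.08549108296318086
travel [-0.0005  0.0047  0.5555] dr [-0.0009 -0.0018  0.0025]
```

View pics/g1.png

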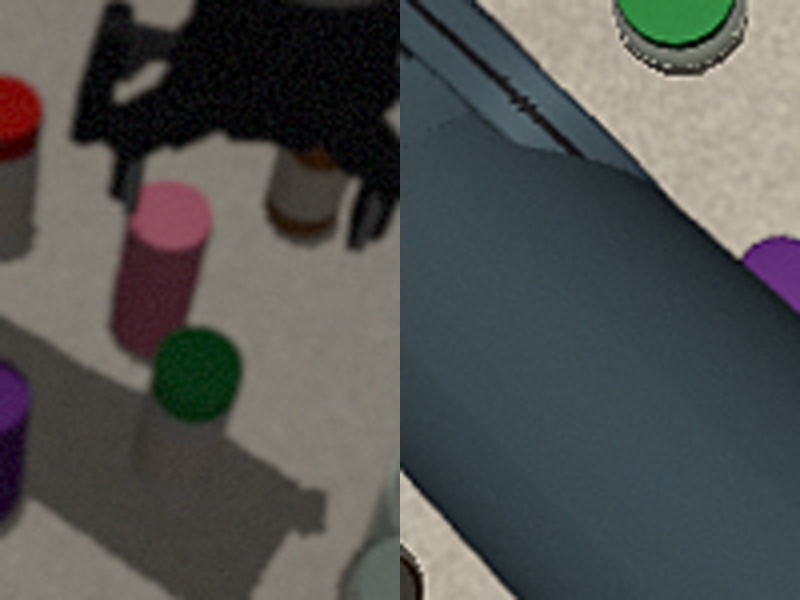

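The scene crop shows the open fingers straddling the target's line, tips at crop (125,200) and (365,240). The arm hides the target in the top view. I'll descend and grip.

Emit:
carry_out(travel=[[0, 0, 0.15], [0, 0.004, 0.3], [0, 0.004, 0.4], [0, 0.004, 0.5], [0, 0.004, 0.555]], dr=[[0, 0, 0], [0, 0, 0], [0, 0, 0], [0, 0, 0], [0, 0, 0]])

```text
t: 3.58
tool_pos: [0.5882, 0.2181, 0.085]
tcp_rot: [-0.528, -3.096, 0.001]
ft_force: [0.7, -0.7, 0.0]
width: 0.0856
```

Emit:
carry_out(travel=[[0, 0, 0], [0, 0, 0], [0, 0, 0], [0, 0, 0], [0, 0, 0]], dr=[[0, 0, 0], [0, 0, 0], [0, 0, 0], [0, 0, 0], [0, 0, 0]], jaw=-1, squeeze=50)

```text
t: 4.2
tool_pos: [0.589, 0.2185, 0.0869]
tcp_rot: [0.528, 3.095, 0.001]
ft_force: [-0.4, -0.8, 6.3]
width: 0.0428
```

```bash
python3 - <<'E'
from h import *
plan(pp(0,0,.16),IN)
E
```

```text
t 4.2 pos [0.589  0.2185 0.0869] q [ 0.0409  0.801  -0.6895  1.6673  0.6221  0.9026  0.3355] F [-0.4368 -0.7572  6.2695] w 0.0428487915954595
travel [ 0.0413 -1.0985 -0.8516] dr [ 0.0012 -1.3301 -0.0015]
```

Emit:
carry_out(travel=[[0, 0, -0.08], [0, 0, -0.25], [0, 0, -0.45], [0, 0, -0.65], [0, 0, -0.88]], dr=[[0, 0, 0], [0, 0, 0], [0, 0, 0], [0, 0, 0], [0, 0, 0]])

```text
t: 4.82
tool_pos: [0.5875, 0.2181, 0.3078]
tcp_rot: [-0.527, -3.097, 0.0]
ft_force: [1.2, -0.7, -2.6]
width: 0.0431
```

```bash
python3 - <<'E'
from h import *
plan(pp(0,0,.15),IN)
E
```

```text
t 4.825 pos [0.5875 0.2181 0.3078] q [ 0.1239  0.5652 -0.8274  1.4911  0.425   1.2727  0.4822] F [ 1.1699 -0.7085 -2.6193] w 0.0430508645821357
travel [ 0.0125 -1.0958  0.0639] dr [-0.0002 -1.3341  0.0008]
```

Gripped (43 mm width) and lifted. Next I'll traverse while tilting.

Emit:
carry_out(travel=[[0.01, -0.2, 0], [0.01, -0.4, 0], [0.01, -0.6, 0], [0.01, -0.8, 0], [0.01, -1, 0]], dr=[[0, -0.2, 0], [0, -0.4, 0], [0, -0.6, 0], [0, -0.8, 0], [0, -1, 0]])

```text
t: 5.45
tool_pos: [0.5019, -0.0179, 0.3064]
tcp_rot: [0.439, 2.582, -0.12]
ft_force: [0.7, -1.1, -2.3]
width: 0.0429
```

```bash
python3 - <<'E'
from h import *
plan(pp(0,0,.14),IN)
E
```

```text
t 5.45 pos [ 0.5019 -0.0179  0.3064] q [ 0.5608  0.0092 -0.7808  2.1965  0.5524  0.5474  0.5958] F [ 0.7134 -1.0628 -2.2609] w 0.042886002875852196
travel [ 0.0241 -0.0917  0.0886] dr [-0.002  -0.3249  0.0013]
```

Emit:
carry_out(travel=[[0.012, -0.05, 0.04], [0.024, -0.092, 0.088], [0.024, -0.092, 0.088], [0.024, -0.092, 0.088]], dr=[[0, -0.16, 0], [0, -0.325, 0], [0, -0.325, 0], [0, -0.325, 0]])

```text
t: 5.95
tool_pos: [0.5001, -0.0403, 0.2835]
tcp_rot: [0.411, 2.419, -0.151]
ft_force: [-0.6, -0.4, -2.3]
width: 0.0428
```

```bash
python3 - <<'E'
from h import *
plan(pp(0,0,.104),IN)
a=optics.snapshot("scene")[:,:,::-1];b=optics.snapshot("top")[:,:,::-1]
s=robot.observe();p=s["tool_pos"];z=R.from_rotvec(s["tcp_rot"]).as_matrix()[:,2]
def c(n,i,x,y):
    j=cv2.resize(i[y:y+150,x:x+100],(400,600),interpolation=cv2.INTER_CUBIC)
    for q in (pp(0,0,0),p,p+z*.084,p+z*.012):
        cv2.circle(j,tuple(((proj(n,q)[0]-[x,y]+.5)*4-.5).round().astype(int).tolist()),3,(0,255,255),-1)
    return j
cv2.imwrite("pics/g2.png",np.hstack([c("scene",a,105,90),c("top",b,280,120)]))
E
```

```text
t 5.95 pos [ 0.5001 -0.0403  0.2835] q [ 0.5414  0.0137 -0.769   2.3533  1.1583  0.3928 -0.0045] F [-0.6142 -0.4038 -2.2581] w 0.0427563248959802
travel [-0.0034 -0.0047  0.1423] dr [-0.0021 -0.0084  0.002 ]
```

View pics/g2.png

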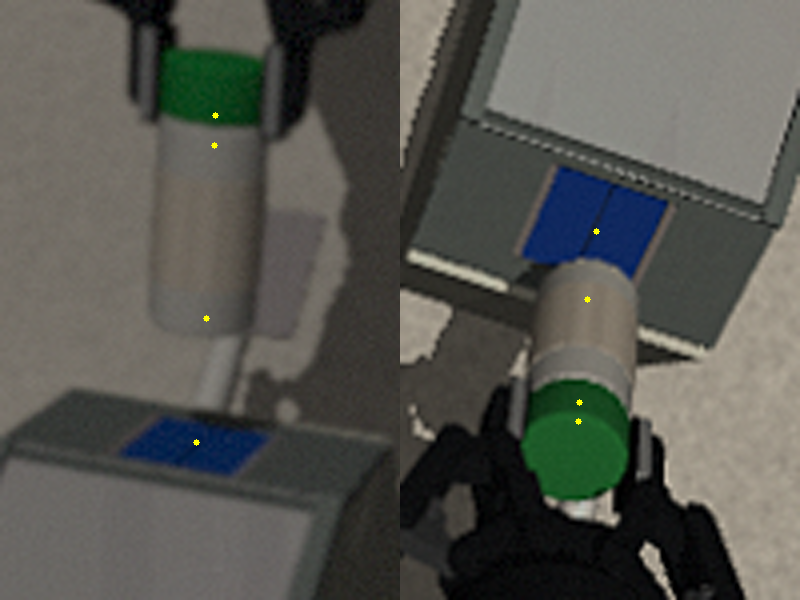

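The top view shows the foot lined up with the flap: the predicted foot centre (587,299) sits on the body's axis. The scene view agrees within about 1.5 mm. Now I'll insert, checking force.

Emit:
carry_out(travel=[[-0.003, -0.005, 0.07], [-0.003, -0.005, 0.14], [-0.003, -0.005, 0.2], [-0.003, -0.005, 0.26], [-0.003, -0.005, 0.3]], dr=[[0, -0.008, 0], [0, -0.008, 0], [0, -0.008, 0], [0, -0.008, 0], [0, -0.008, 0]])

```text
t: 6.68
tool_pos: [0.5474, -0.0566, 0.2274]
tcp_rot: [0.41, 2.413, -0.149]
ft_force: [-3.9, 1.6, 4.0]
width: 0.043
```

```bash
python3 - <<'E'
from h import *
plan(pp(0,0,.016),IN)
E
```

```text
t 6.675 pos [ 0.5474 -0.0566  0.2274] q [ 0.4977  0.2545 -0.7268  2.3206  1.6447  0.4784 -0.411 ] F [-3.8962  1.6226  4.0286] w 0.04301270840439463
travel [ 0.0066 -0.0063  0.1938] dr [0.0022 0.0037 0.0012]
```

Emit:
carry_out(travel=[[0.004, -0.004, 0.05], [0.004, -0.004, 0.09], [0.004, -0.004, 0.13], [0.004, -0.004, 0.17], [0.004, -0.004, 0.19]], dr=[[0, 0, 0], [0, 0, 0], [0, 0, 0], [0, 0, 0], [0, 0, 0]])

```text
t: 7.3
tool_pos: [0.5744, -0.0685, 0.1889]
tcp_rot: [0.412, 2.415, -0.15]
ft_force: [-0.9, 1.2, 0.3]
width: 0.043
```

```bash
python3 - <<'E'
from h import *
plan(pp(0,0,.014),IN)
a=optics.snapshot("scene")[:,:,::-1];b=optics.snapshot("top")[:,:,::-1]
c=lambda i,x,y:cv2.resize(i[y:y+150,x:x+100],(400,600),interpolation=cv2.INTER_CUBIC)
cv2.imwrite("pics/g3.png",np.hstack([c(a,105,110),c(b,280,120)]))
E
```

```text
t 7.3 pos [ 0.5744 -0.0685  0.1889] q [ 0.4924  0.3972 -0.7053  2.286   1.8351  0.5401 -0.5403] F [-0.8658  1.1723  0.3044] w 0.04303641923848324
travel [-0.0025  0.0033  0.008 ] dr [-0.0004 -0.0007 -0.001 ]
```

View pics/g3.png

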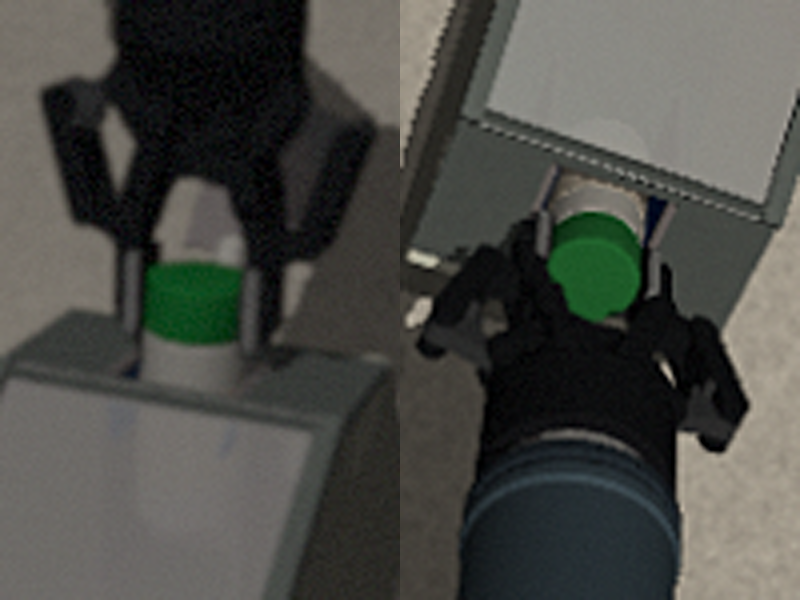

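The canister is about 68 mm in, with the cap above the face and the foot visible through the clear top at scene crop (170,510). Release, retract and close.

Emit:
carry_out(travel=[[0, 0, 0], [0, 0, 0], [0, 0, 0], [0, 0, 0]], dr=[[0, 0, 0], [0, 0, 0], [0, 0, 0], [0, 0, 0]], jaw=1)

```text
t: 7.9
tool_pos: [0.574, -0.0684, 0.1895]
tcp_rot: [0.411, 2.414, -0.15]
ft_force: [-0.3, -0.4, 0.9]
width: 0.0858
```

Emit:
carry_out(travel=[[0, 0, -0.05], [0, 0, -0.13], [0, 0, -0.22], [0, 0, -0.3], [0, 0, -0.3]], dr=[[0, 0, 0], [0, 0, 0], [0, 0, 0], [0, 0, 0], [0, 0, 0]])

```text
t: 8.52
tool_pos: [0.5287, -0.0524, 0.2479]
tcp_rot: [0.411, 2.412, -0.151]
ft_force: [-0.3, 0.0, -0.1]
width: 0.0851
```

Emit:
carry_out(travel=[[0, 0, 0], [0, 0, 0], [0, 0, 0], [0, 0, 0], [0, 0, 0]], dr=[[0, 0, 0], [0, 0, 0], [0, 0, 0], [0, 0, 0], [0, 0, 0]], jaw=-1)

```text
t: 9.15
tool_pos: [0.5285, -0.0524, 0.2465]
tcp_rot: [0.412, 2.415, -0.15]
ft_force: [1.0, -0.1, 0.0]
width: 0.0002
```

```bash
python3 - <<'E'
from h import *
plan(pp(0,0,.0),IN)
a=optics.snapshot("scene")[:,:,::-1];b=optics.snapshot("top")[:,:,::-1]
c=lambda i,x,y:cv2.resize(i[y:y+150,x:x+100],(400,600),interpolation=cv2.INTER_CUBIC)
cv2.imwrite("pics/g4.png",np.hstack([c(a,105,110),c(b,280,120)]))
E
```

```text
t 9.15 pos [ 0.5285 -0.0524  0.2465] q [ 0.5069  0.1685 -0.7347  2.3416  1.5095  0.4392 -0.3069] F [ 0.9846 -0.1439  0.0422] w 0.00019873603778127225
travel [-0.0035  0.0035  0.3658] dr [-0.0002 -0.0009 -0.0004]
```

View pics/g4.png

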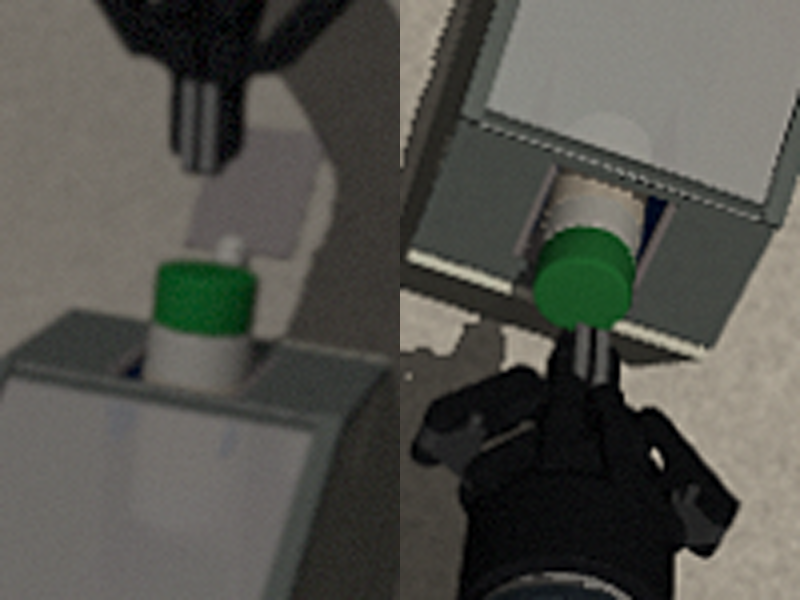

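It stayed pinched, resting on the channel floor with the cap sagged to the -x side (top crop (582,290)). I'll push with closed tips, offset 4 mm to that side.

Emit:
carry_out(travel=[[0.012, 0.003, 0.08], [0.012, 0.003, 0.14], [0.012, 0.003, 0.2], [0.012, 0.003, 0.26], [0.012, 0.003, 0.3]], dr=[[0, 0, 0], [0, 0, 0], [0, 0, 0], [0, 0, 0], [0, 0, 0]], squeeze=40)

```text
t: 9.88
tool_pos: [0.5728, -0.0671, 0.1872]
tcp_rot: [0.412, 2.414, -0.15]
ft_force: [-0.6, 0.8, 2.2]
width: 0.0003
```

```bash
python3 - <<'E'
from h import *
plan(pp(-.004,0,-.028),IN)
E
```

```text
t 9.875 pos [ 0.5728 -0.0671  0.1872] q [ 0.4842  0.398  -0.7008  2.2914  1.8457  0.5436 -0.556 ] F [-0.6339  0.7675  2.2346] w 0.00032338477799369856
travel [ 0.0033 -0.      0.1762] dr [-0.0002  0.0011 -0.0005]
```

Emit:
carry_out(travel=[[0.003, 0, 0.05], [0.003, 0, 0.09], [0.003, 0, 0.13], [0.003, 0, 0.16], [0.003, 0, 0.176]], dr=[[0, 0, 0], [0, 0, 0], [0, 0, 0], [0, 0, 0], [0, 0, 0]])

```text
t: 10.5
tool_pos: [0.5978, -0.0761, 0.1523]
tcp_rot: [0.412, 2.416, -0.15]
ft_force: [-2.4, 0.4, 3.4]
width: -0.0001
```

```bash
python3 - <<'E'
from h import *
plan(pp(-.004,0,-.028),IN)
a=optics.snapshot("scene")[:,:,::-1];b=optics.snapshot("top")[:,:,::-1]
c=lambda i,x,y:cv2.resize(i[y:y+150,x:x+100],(400,600),interpolation=cv2.INTER_CUBIC)
cv2.imwrite("pics/g5.png",np.hstack([c(a,85,160),c(b,290,70)]))
E
```

```text
t 10.5 pos [ 0.5978 -0.0761  0.1523] q [ 0.4829  0.5203 -0.6838  2.2481  1.968   0.595  -0.6196] F [-2.3618  0.3619  3.3611] w -9.166814378197483e-05
travel [-0.0054  0.0008  0.0008] dr [-0.0002 -0.003  -0.0002]
```

View pics/g5.png

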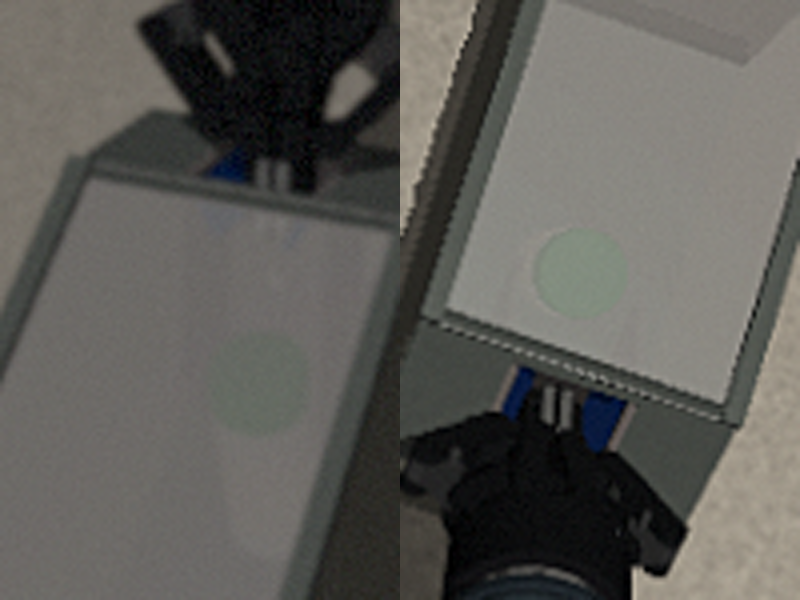

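The canister has slid off the channel into the box: the green cap shows through the clear top, at top crop (580,272), well ahead of the tips. Withdrawing along the axis.

Emit:
carry_out(travel=[[0, 0, -0.1], [0, 0, -0.2], [0, 0, -0.3], [0, 0, -0.4], [0, 0, -0.55]], dr=[[0, 0, 0], [0, 0, 0], [0, 0, 0], [0, 0, 0], [0, 0, 0]])

```text
t: 11.22
tool_pos: [0.5138, -0.0467, 0.2584]
tcp_rot: [0.412, 2.416, -0.149]
ft_force: [-0.4, -0.8, 0.4]
width: 0.0003
```

Emit:
carry_out(travel=[[0, 0.1, -0.05], [0, 0.25, -0.05], [0, 0.4, -0.05], [0, 0.55, -0.05], [0, 0.55, -0.05]], dr=[[0, 0, 0], [0, 0.2, 0], [0, 0.4, 0], [0, 0.4, 0], [0, 0.4, 0]])

```text
t: 11.85
tool_pos: [0.5533, 0.089, 0.2682]
tcp_rot: [0.442, 2.621, -0.106]
ft_force: [0.7, -0.2, -0.8]
width: -0.0001
```

Emit:
carry_out(travel=[[0, 0, 0], [0, 0, 0], [0, 0, 0], [0, 0, 0], [0, 0, 0]], dr=[[0, 0, 0], [0, 0, 0], [0, 0, 0], [0, 0, 0], [0, 0, 0]])

```text
t: 12.48
tool_pos: [0.5528, 0.0853, 0.268]
tcp_rot: [0.447, 2.62, -0.112]
ft_force: [0.1, 0.5, -0.5]
width: 0.0001
```

```bash
python3 - <<'E'
from h import *
s=robot.observe();print(s["t"],s["tool_pos"],s["ft_force"],s["joint_velocities"])
a=optics.snapshot("scene")[:,:,::-1];b=optics.snapshot("top")[:,:,::-1]
c=lambda i,x,y:cv2.resize(i[y:y+75,x:x+100],(400,300),interpolation=cv2.INTER_CUBIC)
f=lambda i:cv2.resize(i,(400,300),interpolation=cv2.INTER_AREA)
cv2.imwrite("pics/end.png",np.vstack([np.hstack([f(a),c(a,85,180)]),np.hstack([f(b),c(b,285,120)])]))
E
```

```text
12.475 [0.5528 0.0853 0.268 ] [ 0.1355  0.4561 -0.5468] [-0.0015  0.0023 -0.0005 -0.003   0.0013 -0.0011  0.0013]
```

View pics/end.png

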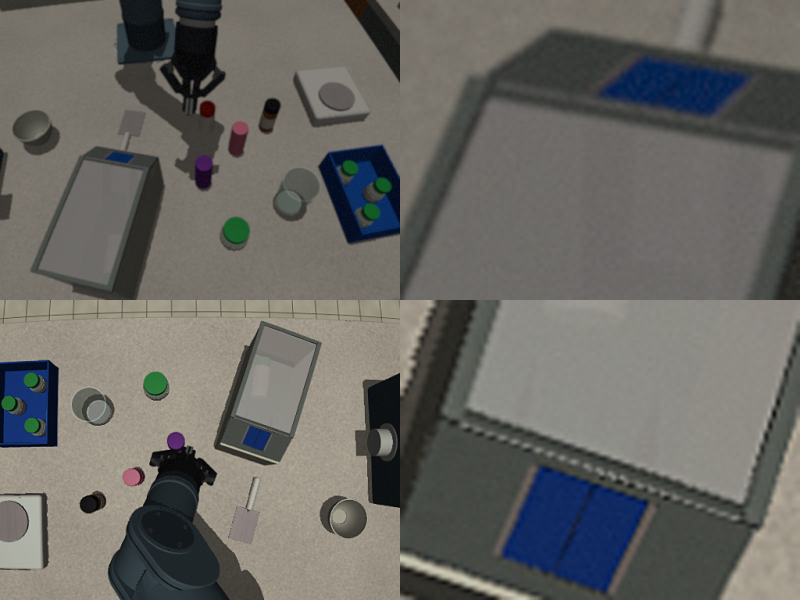

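The flap is fully shut in both views: the blue leaves meet along a closed seam at top crop (580,525). The canister lies inside the box (pale shape at top panel (262,380)), the bystanders are unmoved, and the arm is clear and still. Handing in.

```bash
python3 -c "
from bench import robot
print(robot.finish_job())"
```

```text
the job is handed in; nothing more can be done
None
```

The green-capped canister is inside the powder-containment box and the flap has shut behind it. I gripped it at the cap, posted it foot first about 68 mm down the chute and let go. I then pushed it the rest of the way with closed fingertips at about 4 N, and handed in at about 12.6 s of the 43 s allowed.

- **Flap and canister:** The last pictures, from both cameras, show both blue leaves closed. In the top view a faint shape inside the box looks like the canister lying on the floor.
- **Bystanders and arm:** I saw no bystander displaced. The arm stands still about 17 cm from the mouth, with no significant force on it. In the final pictures the arm hides the red canister in the top view, so I checked that one only in the scene view.
- **Measurements that disagreed:** Two hand-picked mouth corners in the scene view were 3 px off the fitted box. The cap height also came out at 106 mm, against the 110 mm given. The overlaid outline and the insertion both fitted within clearance.

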